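# Free the jammed reagent bottle and stand it on its coaster

## Task

The amber reagent bottle with the blue cap has tipped over and jammed slantwise in a corner of the grey bin. Draw it out and stand it upright, foot down, wholly on the round white coaster: set it down gently and let go. Leave the clear bottle with the red cap in its own corner of the bin.

Things in the scene. Friction and masses are not known exactly. Their poses are not given: they have to be found in the camera images.
- amber_bottle: amber bottle, round blue cap fixed on, 134 mm high, 0.3-0.5 kg. Origin: centre of underside; z axis runs to the cap. Along z: body 72 mm thick from 0 to 94 mm, neck 24 mm thick to 114, cap 37 mm thick from 116 to 134 (good grip). Starts in the bin's left or right corner, leaning about 40 deg from vertical, cap toward the robot over the front wall; free once drawn up along its axis or straight up
- clear_bottle: clear bottle with a red cap, 64 mm in diameter, 124 mm high, 0.3 kg; bystander, leaning the same way in the other corner of the bin, about 174 mm from the amber one. Origin: centre of its underside; z axis runs to the cap; its cap reaches 130 mm above the worktop as it leans
- coaster: round white disc with a blue edge, 132 mm in diameter, 6 mm thick, flat on top, fixed to the worktop. Origin: centre of its underside, on the worktop
- bin: grey open bin, fixed to the worktop: inside 106 mm (x) by 250 mm (y), walls 5 mm thick and 62 mm high, floor 4 mm thick. Origin: centre of its underside, on the worktop; its -x side is the front with the blank label, turned to the robot
Not all that is in view belongs to the job. Of the things like the coaster, leave any that is yellow; of the rest the larger one is meant.

How it is judged:
By the outcome, as a careful person would: the job done as asked, in the order asked, and still so for the second after the job is handed in, with the robot touching nothing.
It also fails if it takes over 38 s, if anything falls off the work surface, if the arm or the gripper's body presses on something with over 40 N, if the wrist force passes 120 N, or if a joint passes its speed limit or range.

## Robot

A 6-joint arm with a two-finger parallel gripper is mounted at the origin on a cart in front of the work surface, level with it; the furniture and walls round the work are solid. World frame = base frame: x ahead of the robot, y to its left, z up, the work surface at z = 0. Lengths are in m, angles in rad, forces in N, time in s.
With the tool pointing down it reaches from about 0.2 to 0.875 m from the base axis. Payload 3.4 kg.
Tool frame: the origin (TCP) lies between the finger pads; the fingertips stand 8 mm ahead of it and the grasp point (between the pads) lies 11 mm behind it; x points along the fingers, y is the direction in which the jaws open and shut, and the axes are right-handed (so a half turn about x gives the same grasp; the last joint's range is limited). The gripper opens to 94 mm and grips with 3 to 60 N. Pads are 16 mm wide; open, the fingers measure 119 mm over their backs; the gripper's body (75 mm by 177 mm) begins 78 mm behind the grasp point.
Start: joints at [-1.466, 0.276, 1.505, -0, 1.361, -0.121], TCP at [0.129, -0.56, 0.213] pointing down, gripper open.
Joint ranges: [-2.89, 2.89], [-0.75, 2.08], [0.22, 2.7], [-1.18, 4.32], [0.11, 2.71], [-2.7, 2.7]. Speed limits (rad/s): [2.57, 2.57, 3.14, 3.14, 3.14, 3.14].

## Interface

Orientations are given as a 3x3 rotation matrix whose columns are the frame's x, y, z axes.
In Python, from rig import ctrl gives the robot as it stands. The module is installed in compiled form; this text tells all that it offers.
- The arm moves only by the tool move_arm, never from a script. Its argument "rows" is a list of rows, each a list of 3 entries, a list of its own where there are three numbers: the finger opening in cm, from 0 to 9.4, then the shift along the tool's x, y, z in cm, then the turn, a rotation vector about the tool's x, y, z in rad. A call has 1 to 12 rows; each row is the pose to reach, as a shift and turn from the pose commanded when the call began, along the tool's axes at that moment; what a row does not reach only later rows make up. A row lasts 1/12 s, in which the tool goes at most 41.7 mm and 7.16 degrees, less where a joint would pass 70% of its speed; a pose out of reach is approached as far as the arm can. A call with a gripper value outside its range is refused whole. The fingers move at their own pace and stop on an object; "grip_force" is the grip in N (left out, the last holds). Time passes only in rows, so rows that repeat a pose let the fingers close. It gives the time, the measured TCP pose, the force and the opening at its end, in the units of the state.
- ctrl.state(): the state, without advancing time (a new reading comes with each control period).
- ctrl.get_image(name): name is "scene" or "top" or "wrist"; returns the picture (420x560x3 uint8, red, green, blue); there is no depth.
- ctrl.get_calibration(name): a dict with "mtx" (3x3 intrinsics, pixels), "camera_from_world" (4x4, takes a point from world to camera coordinates). Camera axes: x right, y up, looking along -z (the intrinsics and any distortion apply to the point x, -y, -z); pixel columns grow to the right and rows downward; lengths in m; the calibration is good to about 2 mm. The wrist camera is an equidistant fisheye: a pixel r from the principal point sees the ray r / f radians off the axis. A picture is of the moment at which its call begins: read the wrist's pose just before it. get_calibration takes no time and is no camera call; for the wrist camera it gives the pose at the moment of the call.
- ctrl.finish_job(): hands the job in, once; it reports no verdict.
Trained networks look in the newest picture that a camera, given by its name, has taken for a name from the list of things; names that differ only in an ending like _2 or _b are one class to them, and where a whole thing is asked for, a point or a joint stands for the part that bears it (a point fixed in the world has none). Each returns a list of dicts, best first, with "confidence" (0 to 1); they miss things now and then, are a little off and sometimes report something else, mostly with a low value. They report only what shows in the picture. A call takes as long as a camera call. They do not tell look-alikes from the thing itself.
- ctrl.look_for(name, camera): "box" ([centre column, centre row, width, height] in pixels, round what is visible of it).
- ctrl.trace(name, camera): "mask" (420x560 bool, what is visible of it) and "box" ([centre column, centre row, width, height] in pixels, round what is visible of it).
- ctrl.mark_of(name, camera): "position" ([column, row] in pixels: a listed point, or the origin of a listed thing).
The state is a dict: "t": time; "joint_pos": joint angles; "dq": joint speeds; "effort": joint torques, N m; "tool_pos": TCP position; "ee_rot": TCP orientation; "wrist_force": force on the tool from outside, world axes, zero at the start; "moment": the same for the moment, N m; "width": opening from 0.0 (shut) to 1.0 (fully open).
Only numpy, scipy, OpenCV 4.12 (cv2) and the standard library are available. Lean on these libraries where they do the work, as an engineer would, in place of code of your own. Each camera call takes 0.05 s, during which the arm holds its last target. There are 200 camera calls.

## Working session

There is one attempt and no reset: what is moved stays moved. The work goes in short steps, Python scripts to look and compute and a tool call to move; the robot and the scene stay as the last step left them, time stands still between calls to the robot, and variables do not carry over. Pictures are saved under pics/ and viewed, about 8 in all and at most 12, crops included, and the job is handed in when it is done.

Besides the shell and the picture viewer there is one more tool, called after "Request:" in YAML: its name, and indented under it one key for each argument. move_arm: Moves the arm, as the interface text tells. Its arguments: {"type":"object","properties":{"rows":{"type":"array"},"grip_force":{"type":"number"}},"required":["rows"]}

```bash
mkdir -p pics; cat > h.py <<'E'
import numpy as np, cv2
from rig import ctrl
def cal(n):
    c=ctrl.get_calibration(n); return np.array(c["mtx"]),np.array(c["camera_from_world"]),c
def proj(n,P):
    K,T,_=cal(n); P=np.atleast_2d(P); c=P@T[:3,:3].T+T[:3,3]; q=np.c_[c[:,0],-c[:,1],-c[:,2]]@K.T
    return q[:,:2]/q[:,2:]
def ray(n,px):
    K,T,_=cal(n); d=np.linalg.solve(K,[px[0],px[1],1]); d=d*[1,-1,-1]
    return -T[:3,:3].T@T[:3,3], T[:3,:3].T@d
def onz(n,px,z):
    o,d=ray(n,px); return o+d*(z-o[2])/d[2]
E
python3 - <<'E'
from h import *
ims=[]
for n in("scene","top"):
    im=ctrl.get_image(n); cv2.imwrite(f"pics/{n}0.png",im[:,:,::-1]); c=cal(n); print(n,c[0].round(1).tolist(),c[1].round(3).tolist(),[k for k in c[2]])
    for t in("amber_bottle","clear_bottle","coaster","bin"):
        for r in ctrl.look_for(t,n)[:3]: print(t,np.round(r["box"]),round(r["confidence"],2))
        for r in ctrl.mark_of(t,n)[:3]:
            print("  mark",np.round(r["position"],1),round(r["confidence"],2),onz(n,r["position"],0.0).round(3))
print(ctrl.state())
E
```

```text
scene [[466.3, 0.0, 285.0], [0.0, 466.3, 205.8], [0.0, 0.0, 1.0]] [[-0.896, -0.444, -0.011, 0.405], [0.234, -0.495, 0.837, -0.284], [-0.377, 0.747, 0.548, -1.284], [0.0, 0.0, 0.0, 1.0]] ['mtx', 'camera_from_world']
amber_bottle [204. 287.  38.  30.] 0.86
  mark [198. 295.] 0.91 [0.614 0.236 0.   ]
clear_bottle [239. 254.  41.  34.] 0.94
  mark [228.7 258.2] 0.56 [0.623 0.057 0.   ]
coaster [353. 171.  30.  13.] 0.86
coaster [300. 206.  23.  14.] 0.73
coaster [280. 224.  40.  24.] 0.69
  mark [280.3 224.3] 0.94 [ 0.558 -0.178  0.   ]
  mark [355.2 170.1] 0.85 [ 0.452 -0.66   0.   ]
  mark [302.4 205.9] 0.78 [ 0.537 -0.317  0.   ]
bin [220. 279.  91.  83.] 0.64
  mark [220.1 285.1] 0.83 [ 0.579  0.173 -0.   ]
top [[542.2, 0.0, 279.3], [0.0, 542.2, 216.2], [0.0, 0.0, 1.0]] [[0.023, -1.0, 0.008, -0.22], [0.999, 0.023, 0.042, -0.545], [-0.042, 0.007, 0.999, -1.647], [0.0, 0.0, 0.0, 1.0]] ['mtx', 'camera_from_world']
amber_bottle [127. 207.  32.  39.] 0.9
  mark [129.3 195.5] 0.57 [0.603 0.256 0.   ]
clear_bottle [184. 212.  23.  37.] 0.67
  mark [185.4 200.8] 0.59 [0.591 0.083 0.   ]
coas
[... 371 characters left out ...]
6e-05,
        1.36070186e+00, -1.21003207e-01]), 'dq': array([-7.11406749e-04,  1.49508245e-04, -8.94872308e-04, -1.59105411e-05,
        2.93638120e-04, -5.75355429e-04]), 'effort': array([-2.72162317e-03, -4.04456341e+01, -2.37502116e+01,  6.99493499e-02,
        2.46575038e-02, -4.31397339e-06]), 'tool_pos': array([ 0.12872   , -0.56044149,  0.21349865]), 'ee_rot': array([[-2.01343494e-05,  2.23893621e-01, -9.74613588e-01],
       [-1.04338498e-04, -9.74613583e-01, -2.23893618e-01],
       [-9.99999994e-01,  9.71817654e-05,  4.29839345e-05]]), 'wrist_force': array([-0.86901424, -0.02091728,  0.29982717]), 'moment': array([0.00553565, 0.0004395 , 0.02863151]), 'width': 1.0021356029533222}
```

```bash
python3 - <<'E'
import cv2,numpy as np
t=cv2.imread("pics/top0.png");s=cv2.imread("pics/scene0.png")
a=cv2.resize(t[150:300,90:490],(800,300),interpolation=cv2.INTER_CUBIC)
b=cv2.resize(s[140:340,150:400],(375,300),interpolation=cv2.INTER_CUBIC)
c=cv2.resize(t[165:245,90:210],(425,283),interpolation=cv2.INTER_CUBIC)
c=cv2.copyMakeBorder(c,0,17,0,0,cv2.BORDER_CONSTANT)
cv2.imwrite("pics/m0.png",np.vstack([a,np.hstack([b,c])]))
E
```

```text
(no output)
```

View pics/m0.png

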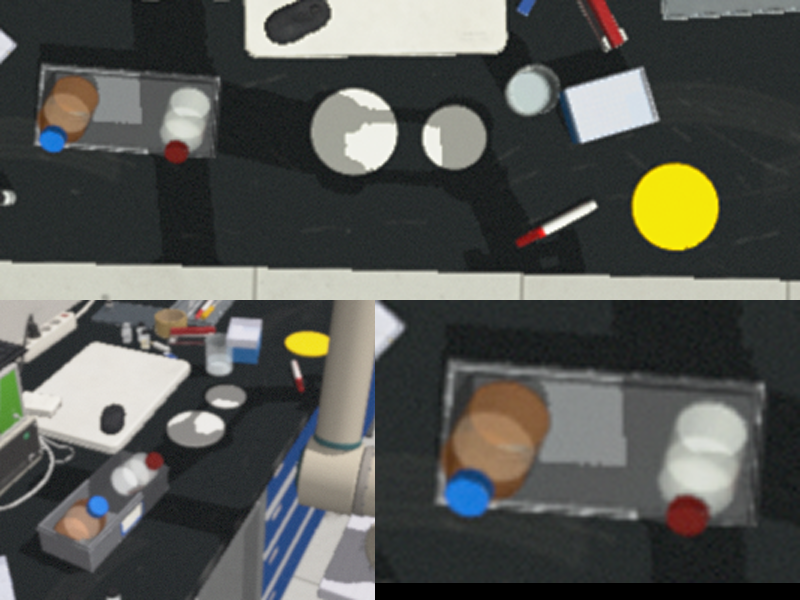

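View pics/scene0.png

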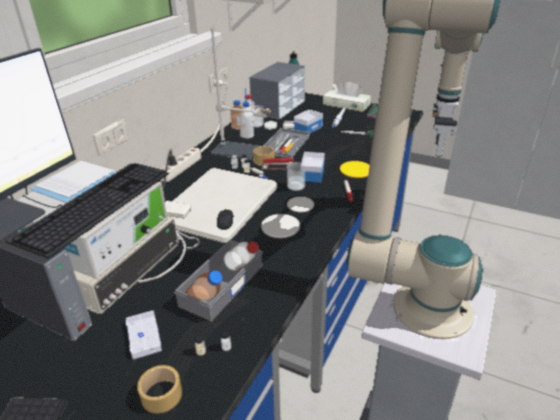

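```bash
cat >> h.py <<'E'
def tri(pts):
    A=np.zeros((3,3));b=np.zeros(3);rs=[]
    for n,p in pts:
        o,d=ray(n,p); d/=np.linalg.norm(d); M=np.eye(3)-np.outer(d,d); A+=M;b+=M@o; rs.append((o,M))
    X=np.linalg.solve(A,b); return X,[np.linalg.norm(M@(X-o)) for o,M in rs]
def blob(n,f,roi,lo,hi):
    im=cv2.imread(f); h=cv2.cvtColor(im,cv2.COLOR_BGR2HSV); m=cv2.inRange(h,lo,hi)
    k=np.zeros_like(m); x0,y0,x1,y1=roi; k[y0:y1,x0:x1]=1; m=m*k
    ys,xs=np.nonzero(m); return np.array([xs.mean(),ys.mean()]),len(xs)
E
python3 - <<'E'
from h import *
B=((100,150,90),(125,255,255))
a,na=blob("top","pics/top0.png",(95,190,150,235),*B)
b,nb=blob("scene","pics/scene0.png",(195,260,235,295),*B)
print("blue",a,na,b,nb,tri([("top",a),("scene",b)]))
print("base mark tri",tri([("top",(129.3,195.5)),("scene",(198,295))]))
print("base z.027",onz("top",(129.3,195.5),.027),onz("scene",(198,295),.027))
# bin rim corners from crop c (scale 3.54): BL,BR,TL,TR
for u,v in((438,203),(755,222),(449,60),(763,83)):
    p=(90+(u-375)/3.542,165+(v)/3.54); print(p,onz("top",p,.062).round(3))
a2=ctrl.trace
for p in((268.4,214.8),):print("coaster",onz("top",p,.006))
r=proj("top",[[.554,-.174+.066,.006],[.554,-.174-.066,.006]]);print(r)
E
```

```text
blue [115.90151515 219.22727273] 132 [214.75886525 276.97163121] 141 (array([0.52649357, 0.25945923, 0.12176229]), [np.float64(0.0008944342607032394), np.float64(0.0008944342607031398)])
base mark tri (array([0.60162789, 0.25087713, 0.01844979]), [np.float64(0.0005181503526037744), np.float64(0.000518150352604)])
base z.027 [0.60143895 0.24884877 0.027     ] [0.59506994 0.25760735 0.027     ]
(107.78656126482214, 222.34463276836158) [0.518 0.3   0.062]
(197.28402032749858, 227.71186440677965) [0.508 0.035 0.062]
(110.89215132693394, 181.94915254237287) [0.638 0.295 0.062]
(199.54263128176171, 188.44632768361583) [0.625 0.032 0.062]
coaster [ 0.55361995 -0.17384238  0.006     ]
[[246.96996339 214.17852964]
 [289.92662906 215.17649425]]
```

```bash
cat >> h.py <<'E'
from scipy.spatial.transform import Rotation as Ro
def frame(x,y):
    x=np.array(x,float);x/=np.linalg.norm(x);y=np.array(y,float);y-=x*(x@y);y/=np.linalg.norm(y)
    return np.c_[x,y,np.cross(x,y)]
def rel(P,R,P0=None,R0=None):
    if P0 is None: s=ctrl.state();P0=s["tool_pos"];R0=s["ee_rot"]
    sh=R0.T@(np.array(P)-P0)*100; rv=Ro.from_matrix(R0.T@R).as_rotvec()
    print("shift",sh.round(2).tolist(),"turn",rv.round(3).tolist(),"rows",np.linalg.norm(sh)/4.17,np.degrees(np.linalg.norm(rv))/7.16)
E
python3 - <<'E'
from h import *
A=[.36,-.25,.33];RA=frame([0,0,-1],[np.cos(.05),np.sin(.05),0])
rel(A,RA)
ax=np.array([-.636,.06,.769]);ax/=np.linalg.norm(ax)
RB=frame(-ax,[.09,.996,0]);B=np.array([.5265,.2595,.122])+.10*ax
print(B);rel(B,RB,A,RA)
E
```

```text
shift [-11.65, -25.08, -29.49] turn [-1.395, 0.0, -0.0] rows 9.694803986581956 11.16298345899322
[0.46288273 0.26550163 0.19892089]
shift [13.11, 12.85, -50.97] turn [-1.368, -0.571, 0.492] rows 12.991948811517096 12.498255895390523
```

Request:
move_arm:
  rows:
    - [9.4,[-11.6,-25,-29.5],[-1.395,0,0]]
    - [9.4,[-11.6,-25,-29.5],[-1.395,0,0]]
    - [9.4,[-11.6,-25,-29.5],[-1.395,0,0]]
    - [9.4,[-11.6,-25,-29.5],[-1.395,0,0]]
    - [9.4,[-11.6,-25,-29.5],[-1.395,0,0]]
    - [9.4,[-11.6,-25,-29.5],[-1.395,0,0]]
    - [9.4,[-11.6,-25,-29.5],[-1.395,0,0]]
    - [9.4,[-11.6,-25,-29.5],[-1.395,0,0]]
    - [9.4,[-11.6,-25,-29.5],[-1.395,0,0]]
    - [9.4,[-11.6,-25,-29.5],[-1.395,0,0]]
    - [9.4,[-11.6,-25,-29.5],[-1.395,0,0]]
    - [9.4,[-11.6,-25,-29.5],[-1.395,0,0]]

```text
t: 1.9
tool_pos: [0.3612, -0.2495, 0.3303]
ee_rot: [[0.001, 0.998, 0.056], [-0.001, 0.056, -0.998], [-1.0, 0.001, 0.002]]
wrist_force: [-0.1, -0.0, -1.3]
width: 1.0
```

```bash
python3 - <<'E'
from h import *
s=ctrl.state();print(s["t"],s["joint_pos"].round(2),s["tool_pos"].round(3))
ax=np.array([-.636,.06,.769]);ax/=np.linalg.norm(ax)
RB=frame(-ax,[.09,.996,0]);B=np.array([.5265,.2595,.122])+.10*ax
rel(B,RB)
E
```

```text
1.9 [-0.76  0.02  1.54 -0.    1.58 -0.82] [ 0.361 -0.25   0.33 ]
shift [13.08, 13.04, -50.87] turn [-1.362, -0.57, 0.49] rows 12.977154924682528 12.445273148815097
```

Request:
move_arm:
  rows:
    - [9.4,[13.1,13,-50.9],[-1.362,-0.57,0.49]]
    - [9.4,[13.1,13,-50.9],[-1.362,-0.57,0.49]]
    - [9.4,[13.1,13,-50.9],[-1.362,-0.57,0.49]]
    - [9.4,[13.1,13,-50.9],[-1.362,-0.57,0.49]]
    - [9.4,[13.1,13,-50.9],[-1.362,-0.57,0.49]]
    - [9.4,[13.1,13,-50.9],[-1.362,-0.57,0.49]]
    - [9.4,[13.1,13,-50.9],[-1.362,-0.57,0.49]]
    - [9.4,[13.1,13,-50.9],[-1.362,-0.57,0.49]]
    - [9.4,[13.1,13,-50.9],[-1.362,-0.57,0.49]]
    - [9.4,[13.1,13,-50.9],[-1.362,-0.57,0.49]]
    - [9.4,[13.1,13,-50.9],[-1.362,-0.57,0.49]]
    - [9.4,[13.1,13,-50.9],[-1.362,-0.57,0.49]]

```text
t: 2.9
tool_pos: [0.4564, 0.2268, 0.2082]
ee_rot: [[0.619, 0.142, 0.772], [-0.076, 0.99, -0.121], [-0.781, 0.017, 0.624]]
wrist_force: [1.5, -1.8, -0.8]
width: 1.0
```

```bash
cat >> h.py <<'E'
def wproj(P):
    K,T,_=cal("wrist");c=np.atleast_2d(P)@T[:3,:3].T+T[:3,3];q=np.c_[c[:,0],-c[:,1],-c[:,2]]
    r=np.hypot(q[:,0],q[:,1]);th=np.arctan2(r,q[:,2]);u=q[:,:2]/r[:,None]*th[:,None]
    return u*[K[0,0],K[1,1]]+K[:2,2]
def wray(px):
    K,T,_=cal("wrist");u=(np.array(px)-K[:2,2])/[K[0,0],K[1,1]];th=np.hypot(*u)
    d=np.array([*(u/th*np.sin(th)),np.cos(th)])*[1,-1,-1]
    return -T[:3,:3].T@T[:3,3],T[:3,:3].T@d
E
python3 - <<'E'
from h import *
s=ctrl.state();print(s["t"],s["joint_pos"].round(2),s["tool_pos"].round(3))
ax=np.array([-.636,.06,.769]);ax/=np.linalg.norm(ax)
RB=frame(-ax,[.09,.996,0]);B=np.array([.5265,.2595,.122])+.10*ax
rel(B,RB)
im=ctrl.get_image("wrist");cv2.imwrite("pics/w1.png",im[:,:,::-1])
C=np.array([.5265,.2595,.122]);pts=[C+ax*.009,C-ax*.009,C-ax*.125]
print(cal("wrist")[0],wproj(pts))
v=im[:,:,::-1].copy()
for p in wproj(pts):cv2.circle(v,tuple(int(a) for a in p),3,(0,255,0),1)
cv2.imwrite("pics/w1v.png",v)
E
```

```text
2.9 [ 0.65 -0.01  2.1  -0.76  0.69 -0.26] [0.456 0.227 0.208]
shift [0.83, 3.91, -0.54] turn [-0.051, -0.019, 0.018] rows 0.9675116221914166 0.45896841643094527
[[325.1922621    0.         278.82544802]
 [  0.         325.1922621  211.96197483]
 [  0.           0.           1.        ]] [[319.17657814 216.11158812]
 [317.07184881 211.02369035]
 [307.70512148 188.59362018]]
```

View pics/w1v.png

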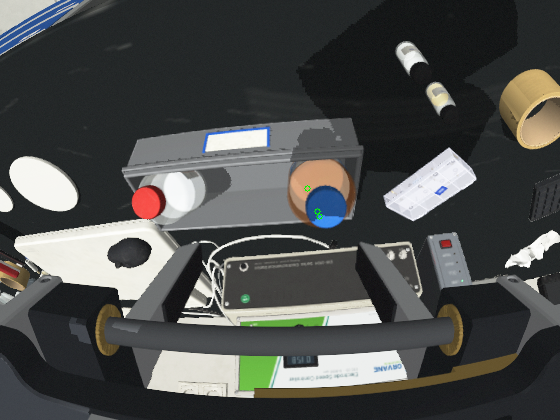

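Request:
move_arm:
  rows:
    - [9.4,[0.8,3.9,-0.5],[-0.051,-0.019,0.018]]
    - [9.4,[0.8,3.9,-0.5],[-0.051,-0.019,0.018]]
    - [9.4,[0.8,3.9,-0.5],[-0.051,-0.019,0.018]]

```text
t: 3.2
tool_pos: [0.4634, 0.2637, 0.1984]
ee_rot: [[0.632, 0.096, 0.769], [-0.064, 0.995, -0.072], [-0.772, -0.003, 0.635]]
wrist_force: [0.4, -0.6, -0.3]
width: 1.001
```

```bash
python3 - <<'E'
from h import *
s=ctrl.state();print(s["t"],s["joint_pos"].round(2),s["tool_pos"].round(3),s["ee_rot"].round(3).tolist())
ax=np.array([-.636,.06,.769]);ax/=np.linalg.norm(ax)
C=np.array([.5265,.2595,.122])
K,T,_=cal("wrist");print("cam",-T[:3,:3].T@T[:3,3],"look",-T[2,:3])
im=ctrl.get_image("wrist")
pts=np.array([C+ax*.009,C-ax*.009,C-ax*.125])
e1=np.cross(ax,[0,1,0]);e1/=np.linalg.norm(e1);e2=np.cross(ax,e1)
t=np.linspace(0,6.28,40)[:,None]
circ=lambda z,r:C+ax*(z-.125)+r*(np.cos(t)*e1+np.sin(t)*e2)
v=im[:,:,::-1].copy()
for z,r in((.134,.0185),(.116,.0185),(.094,.036),(0,.036)):
    cv2.polylines(v,[wproj(circ(z,r)).astype(int)],True,(0,255,0),1)
cv2.imwrite("pics/w2.png",im[:,:,::-1])
b,n=blob("wrist","pics/w2.png",(200,120,420,300),(100,150,60),(125,255,255));print(b,n,wproj(pts))
for r in ctrl.mark_of("amber_bottle","wrist")[:2]:print(r)
cv2.imwrite("pics/w2v.png",cv2.resize(v[110:310,160:440],(800,571),interpolation=cv2.INTER_CUBIC))
E
```

```text
3.2 [ 0.72  0.05  2.08 -0.82  0.69 -0.19] [0.463 0.264 0.198] [[0.632, 0.096, 0.769], [-0.064, 0.995, -0.072], [-0.772, -0.003, 0.635]]
cam [0.29440131 0.28030737 0.2806876 ] look [ 0.81543037 -0.08186949 -0.57303638]
[280.45149017 208.07292327] 1577 [[283.203833   218.31355853]
 [283.06340121 212.60719771]
 [282.43970305 187.67698924]]
{'position': [284.2, 177.9], 'confidence': 0.61}
```

View pics/w2v.png

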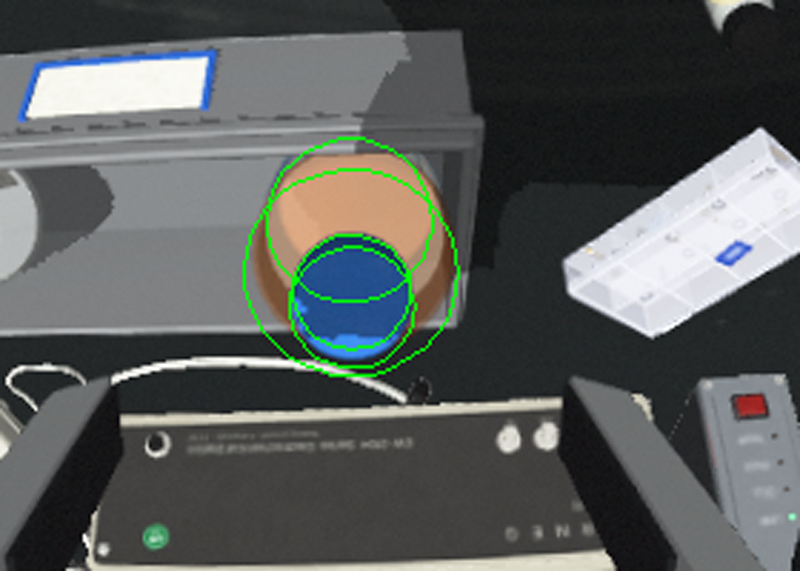

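```bash
cat > fit.py <<'E'
from h import *
from scipy.optimize import least_squares
LO,HI=(100,150,60),(125,255,255)
w,n=blob("wrist","pics/w2.png",(250,160,330,260),LO,HI)
a,_=blob("top","pics/top0.png",(95,190,150,235),LO,HI)
b,_=blob("scene","pics/scene0.png",(195,260,235,295),LO,HI)
t=np.linspace(0,2*np.pi,30)[:,None]
pr=dict(wrist=wproj,top=lambda P:proj("top",P),scene=lambda P:proj("scene",P))
def axis(p):
    th,ph=p; return np.array([-np.sin(th)*np.cos(ph),np.sin(th)*np.sin(ph),np.cos(th)])
def circ(B,ax,z,r):
    e1=np.cross(ax,[0,1,0]);e1/=np.linalg.norm(e1);e2=np.cross(ax,e1);return B+ax*z+r*(np.cos(t)*e1+np.sin(t)*e2)
def hull(n,B,ax):
    P=np.r_[circ(B,ax,.134,.0185),circ(B,ax,.116,.0185)]
    h=cv2.convexHull(pr[n](P).astype(np.float32));m=cv2.moments(h);return np.array([m["m10"],m["m01"]])/m["m00"],m["m00"]
def res(p):
    B=p[:3];ax=axis(p[3:])
    r=[(hull("wrist",B,ax)[0]-w)/1.5,(hull("top",B,ax)[0]-a)/.7,(hull("scene",B,ax)[0]-b)/.7]
    return np.r_[np.concatenate(r),(B[2]-.004-.036*np.sin(p[3]))/.002,(p[3]-.70)/.05,(p[4]-.05)/.08]
s=least_squares(res,[.602,.252,.027,.7,.05],diff_step=1e-4)
B=s.x[:3];ax=axis(s.x[3:]);print(s.x.round(4),res(s.x).round(2),"cap",(B+.125*ax).round(4),"ax",ax.round(4),hull("wrist",B,ax)[1],n)
v=cv2.imread("pics/w2.png")
for z,r in((.134,.0185),(.116,.0185),(.094,.036),(0,.036)):
    cv2.polylines(v,[wproj(circ(B,ax,z,r)).astype(int)],True,(0,255,0),1)
cv2.imwrite("pics/w2f.png",cv2.resize(v[140:260,220:360],(700,600),interpolation=cv2.INTER_CUBIC))
R=frame(-ax,[.09,.996,0]);cap=B+.125*ax
rel(cap-R[:,0]*.04,R); rel(cap+R[:,0]*.011,R)
E
python3 fit.py
```

```text
[0.6086 0.2551 0.0271 0.7186 0.0471] [ 0.29  0.38  0.09 -0.32  0.7   0.14 -0.28  0.37 -0.04] cap [0.5264 0.2589 0.1212] ax [-0.6576  0.031   0.7527] 1591.6549666270148 1446
shift [6.03, 0.2, -0.24] turn [-0.006, -0.029, 0.036] rows 1.4482087767850607 0.36977096005216775
shift [11.13, 0.39, -0.09] turn [-0.006, -0.029, 0.036] rows 2.6696966598991883 0.36977096005216775
```

View pics/w2f.png

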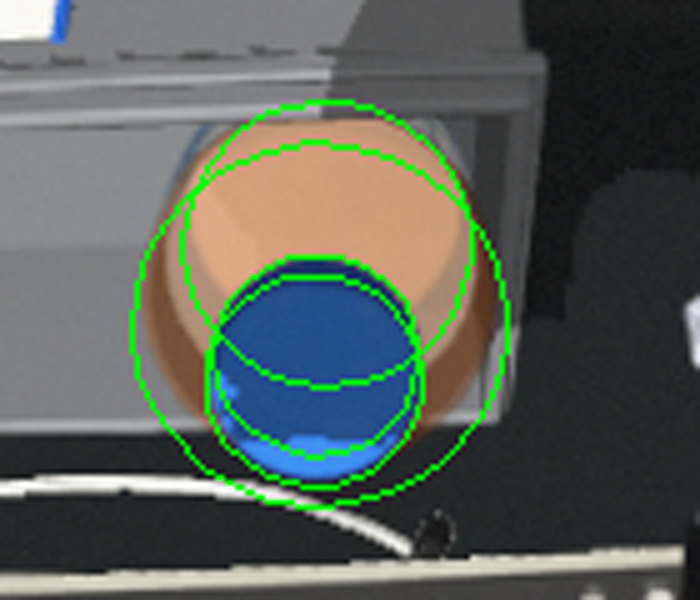

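Request:
move_arm:
  rows:
    - [9.4,[5,0.3,-0.1],[-0.006,-0.029,0.036]]
    - [9.4,[8,0.4,-0.1],[-0.006,-0.029,0.036]]
    - [9.4,[10,0.4,-0.1],[-0.006,-0.029,0.036]]
    - [9.4,[11,0.4,-0.1],[-0.006,-0.029,0.036]]
    - [9.4,[11,0.4,-0.1],[-0.006,-0.029,0.036]]
    - [9.4,[11,0.4,-0.1],[-0.006,-0.029,0.036]]

```text
t: 3.8
tool_pos: [0.5344, 0.2605, 0.1211]
ee_rot: [[0.652, 0.071, 0.755], [-0.031, 0.997, -0.067], [-0.757, 0.02, 0.653]]
wrist_force: [-0.6, -0.4, 0.1]
width: 1.001
```

```bash
python3 - <<'E'
from h import *
s=ctrl.state();print(s["t"],s["tool_pos"].round(4),s["wrist_force"].round(1))
cap=np.array([.5264,.2589,.1212]);print("cap in tool cm",(s["ee_rot"].T@(cap-s["tool_pos"])*100).round(2))
im=ctrl.get_image("wrist");cv2.imwrite("pics/w3.png",im[:,:,::-1])
E
```

```text
3.8 [0.5344 0.2605 0.1211] [-0.6 -0.4  0.1]
cap in tool cm [-0.53 -0.22 -0.59]
```

View pics/w3.png

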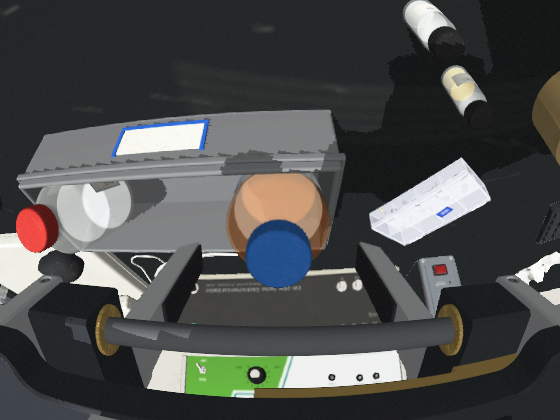

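```bash
python3 - <<'E'
from h import *
s=ctrl.state();print(s["t"],s["tool_pos"].round(4),s["joint_pos"].round(3),s["dq"].round(3),s["effort"].round(1))
ax=np.array([-.6576,.031,.7527]);cap=np.array([.5264,.2589,.1212]);R=frame(-ax,[.09,.996,0]);rel(cap+R[:,0]*.009,R)
im=cv2.imread("pics/w3.png");b,n=blob("wrist","pics/w3.png",(235,205,325,300),(100,150,60),(125,255,255));
o,d=wray(b);T=cap-o;d/=np.linalg.norm(d);print(b,n,"offset of cap from ray, tool cm",(s["ee_rot"].T@((o+d*(T@d))-cap)*100).round(2), wproj(cap))
E
```

```text
3.85 [0.5341 0.261  0.1215] [ 0.587  0.214  2.145 -1.178  0.432  0.11 ] [ 0.018 -0.01   0.004 -0.    -0.001  0.002] [ -0.4 -29.9 -17.8  -1.4   0.3  -0. ]
shift [0.43, -0.26, -0.58] turn [0.001, -0.007, -0.0] rows 0.18320879158855408 0.054407457835792365
[278.19202489 253.92845023] 3536 offset of cap from ray, tool cm [ 0.08  0.21 -0.2 ] [[274.47095626 257.72370362]]
```

```bash
python3 - <<'E'
from h import *
s=ctrl.state()
ax=np.array([-.6576,.031,.7527]);cap=np.array([.5264,.2589,.1212])+s["ee_rot"]@[0,.001,-.001]
R=frame(-ax,[.07,.997,0])
for d in(1,-1):
    R2=R@Ro.from_rotvec([0,d*.26,0]).as_matrix();print(R2[:,0])
    rel(cap+R2[:,0]*.010,R2)
E
```

```text
[ 0.44245632 -0.01640419 -0.89664001]
shift [0.49, -0.16, -0.93] turn [-0.014, 0.253, -0.002] rows 0.2565253658444268 2.030288520416981
[ 0.82856771 -0.04351331 -0.55819543]
shift [0.49, -0.16, -0.42] turn [-0.014, -0.267, 0.001] rows 0.15953466617540496 2.136637223554816
```

Request:
move_arm:
  rows:
    - [9.4,[0,0,-0.3],[-0.01,0.12,0]]
    - [9.4,[0,-0.1,-0.7],[-0.014,0.24,0]]
    - [9.4,[0.2,-0.16,-0.9],[-0.014,0.253,0]]
    - [9.4,[0.2,-0.16,-0.9],[-0.014,0.253,0]]
    - [9.4,[0.2,-0.16,-0.9],[-0.014,0.253,0]]

```text
t: 4.27
tool_pos: [0.5283, 0.2618, 0.1151]
ee_rot: [[0.442, 0.056, 0.895], [-0.011, 0.998, -0.057], [-0.897, 0.015, 0.442]]
wrist_force: [-0.3, 0.1, 0.6]
width: 0.999
```

```bash
python3 - <<'E'
from h import *
s=ctrl.state();print(s["t"],s["tool_pos"].round(4),s["joint_pos"].round(3),s["wrist_force"].round(1))
ax=np.array([-.6576,.031,.7527]);cap=np.array([.5264,.2589,.1212])+np.array([-.0007,.001,-.0006])
R=frame(-ax,[.07,.997,0])@Ro.from_rotvec([0,.26,0]).as_matrix();rel(cap+R[:,0]*.010,R)
E
```

```text
4.2667 [0.5283 0.2618 0.1151] [ 0.481  0.215  1.977 -0.401  0.58  -0.735] [-0.3  0.1  0.6]
shift [0.39, -0.2, 0.02] turn [0.002, -0.001, -0.006] rows 0.10578442743762019 0.04923932397149298
```

Request:
move_arm:
  rows:
    - [9.4,[0.35,-0.2,0],[0,0,0]]
    - [9.4,[0.35,-0.2,0],[0,0,0]]
    - [2,[0.35,-0.2,0],[0,0,0]]
    - [2,[0.35,-0.2,0],[0,0,0]]
    - [2,[0.35,-0.2,0],[0,0,0]]
    - [2,[0.35,-0.2,0],[0,0,0]]
    - [2,[0.35,-0.2,0],[0,0,0]]
    - [2,[0.35,-0.2,0],[0,0,0]]
    - [2,[0.35,-0.2,0],[0,0,0]]
    - [2,[0.35,-0.2,0],[0,0,0]]
    - [2,[0.35,-0.2,0],[0,0,0]]
    - [2,[0.35,-0.2,0],[0,0,0]]
  grip_force: 50

```text
t: 5.27
tool_pos: [0.5294, 0.2586, 0.1093]
ee_rot: [[0.441, 0.058, 0.896], [-0.014, 0.998, -0.057], [-0.897, 0.013, 0.441]]
wrist_force: [0.0, 0.4, -0.6]
width: 0.383
```

```bash
python3 - <<'E'
from h import *
s=ctrl.state();print(s["t"],s["tool_pos"].round(4),s["width"]*94,s["wrist_force"].round(1),s["moment"].round(2))
R=s["ee_rot"];ax=np.array([-.6576,.031,.7527])
print("axis in tool",(R.T@ax*100).round(1),"up in tool",(R.T@[0,0,1]).round(3),"z rows")
E
```

```text
5.2667 [0.5294 0.2586 0.1093] 36.02490702372408 [ 0.   0.4 -0.6] [0.18 0.05 0.13]
axis in tool [-96.6   0.3 -25.9] up in tool [-0.897  0.013  0.441] z rows
```

Request:
move_arm:
  rows:
    - [2,[-0.45,0,0.22],[0,0,0]]
    - [2,[-0.9,0,0.44],[0,0,0]]
    - [2,[-1.35,0,0.66],[0,0,0]]
    - [2,[-1.8,0,0.88],[0,0,0]]
    - [2,[-1.8,0,0.88],[0,0,0]]

```text
t: 5.68
tool_pos: [0.5297, 0.2585, 0.1306]
ee_rot: [[0.442, 0.058, 0.895], [-0.014, 0.998, -0.057], [-0.897, 0.013, 0.442]]
wrist_force: [-0.3, -0.6, -3.1]
width: 0.388
```

Request:
move_arm:
  rows:
    - [2,[-1.8,0,0.88],[0,0,0]]
    - [2,[-3.6,0,1.77],[0,0,0]]
    - [2,[-5.4,0.1,2.65],[0,0,0]]
    - [2,[-7.2,0.1,3.54],[0,0,0]]
    - [2,[-9,0.1,4.42],[0,0,0]]
    - [2,[-10.8,0.15,5.3],[0,0,0]]
    - [2,[-12.6,0.2,6.2],[0,0,0]]
    - [2,[-12.6,0.2,6.2],[0,0,0]]
    - [2,[-12.6,0.2,6.2],[0,0,0]]

```text
t: 6.43
tool_pos: [0.5295, 0.2586, 0.2705]
ee_rot: [[0.442, 0.058, 0.895], [-0.014, 0.998, -0.058], [-0.897, 0.013, 0.442]]
wrist_force: [-1.2, -0.5, -4.5]
width: 0.386
```

```bash
python3 - <<'E'
from h import *
s=ctrl.state();R=s["ee_rot"];P=s["tool_pos"];print(s["t"],P.round(4),s["width"]*94,s["wrist_force"].round(1),s["moment"].round(2),s["joint_pos"].round(2))
G=P-.011*R[:,0]
for n in("scene","top","wrist"):
    im=ctrl.get_image(n);v=im[:,:,::-1].copy()
    f=wproj if n=="wrist" else (lambda Q:proj(n,Q))
    for tilt in(0,15,30):
        th=np.radians(tilt);a=R@np.array([-np.cos(th),0,-np.sin(th)])
        p=f(np.array([G,G-a*.125])).astype(int)
        cv2.line(v,tuple(map(int,p[0])),tuple(map(int,p[1])),(0,255-tilt*8,tilt*8),1)
    c=p[0].clip([100,80],[450,330])
    cv2.imwrite(f"pics/l_{n}.png",v); print(n,p)
    globals()[n]=cv2.resize(v[max(0,c[1]-90):c[1]+90,max(0,c[0]-100):c[0]+100],(400,360)) if n!="wrist" else v
w=cv2.resize(wrist,(400,300));w=cv2.copyMakeBorder(w,0,0,0,0,0)
a=np.hstack([cv2.resize(scene,(400,300)),cv2.resize(top,(400,300))])
cv2.imwrite("pics/l.png",np.vstack([a,np.hstack([w,w*0])]))
E
```

```text
6.4333 [0.5295 0.2586 0.2705] 36.329565661490044 [-1.2 -0.5 -4.5] [ 0.09  0.52 -0.02] [ 0.48  0.07  1.72 -0.27  0.96 -0.92]
scene [[209 227]
 [180 238]]
top [[ 97 217]
 [109 179]]
wrist [[280 278]
 [280 285]]
```

View pics/l.png

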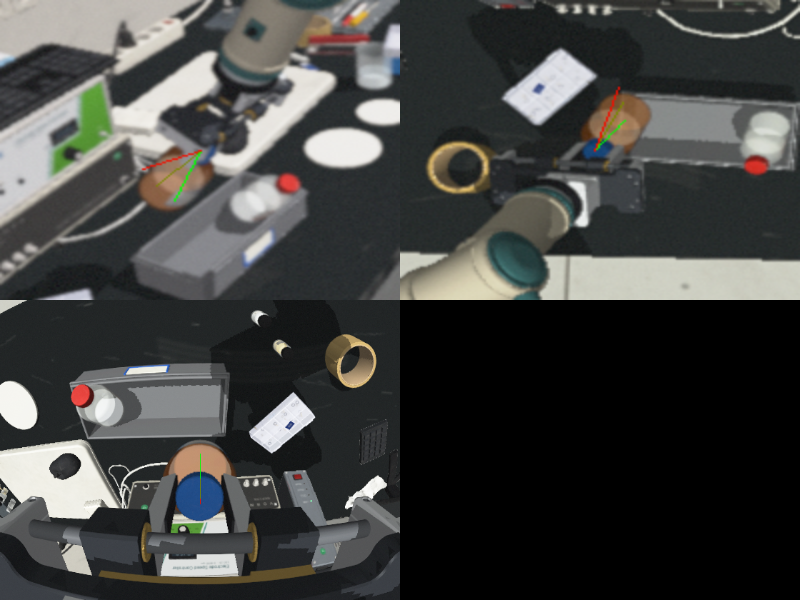

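```bash
cat > up.py <<'E'
from h import *
B=np.array([.6086,.2551,.0271]);ax=np.array([-.6576,.031,.7527])
R0=np.array([[.441,.058,.896],[-.014,.998,-.057],[-.897,.013,.441]]);R0=frame(R0[:,0],R0[:,1]);P0=np.array([.5294,.2586,.1093])
a=R0.T@ax            # bottle axis in tool
g=R0.T@(B-P0)        # foot in tool
def pose(foot,yang,a=a,g=g):
    y=np.array([np.cos(yang),np.sin(yang),0]);a2=np.array([a[0],0,a[2]]);a2/=np.linalg.norm(a2)
    Rb=frame([0,0,1],y)         # world frame with x=up,y=jaw
    At=frame(a2,[0,1,0])        # same in tool
    R=Rb@At.T; return np.array(foot)-R@g,R
E
python3 - <<'E'
from up import *
print("a",a.round(3),"g",g.round(4),"grip z on bottle",-(g-[-.011,0,0])@a)
s=ctrl.state()
P1,R1=pose([.57,.2,.21],1.35);print(P1,R1.round(3).tolist());rel(P1,R1)
P2,R2=pose([.5536,-.1738,.20],1.27);rel(P2,R2,P1,R1);print(P2)
E
```

```text
a [-0.966  0.003 -0.259] g [0.1087 0.     0.0349] grip z on bottle 0.12468783647244569
[0.56457404 0.20117895 0.32406533] [[-0.252, 0.219, 0.943], [0.057, 0.976, -0.212], [-0.966, 0.0, -0.259]]
shift [-3.42, -5.38, 6.09] turn [0.165, 0.712, -0.026] rows 2.114705339084419 5.8496234197540184
shift [-0.74, -36.79, 6.62] turn [0.077, 0.0, 0.021] rows 8.965444759900215 0.6401763074087417
[ 0.54828561 -0.17219121  0.31406533]
```

Request:
move_arm:
  rows:
    - [2,[-1.5,0,1.5],[0,0.05,0]]
    - [2,[-3,-0.5,4],[0.03,0.12,0]]
    - [2,[-3.4,-1,5],[0.06,0.2,0]]
    - [2,[-3.4,-2,6],[0.09,0.3,-0.01]]
    - [2,[-3.4,-3,6.1],[0.12,0.4,-0.02]]
    - [2,[-3.4,-4,6.1],[0.15,0.5,-0.026]]
    - [2,[-3.4,-5,6.1],[0.165,0.6,-0.026]]
    - [2,[-3.4,-5.4,6.1],[0.165,0.68,-0.026]]
    - [2,[-3.4,-5.4,6.1],[0.165,0.712,-0.026]]
    - [2,[-3.4,-5.4,6.1],[0.165,0.712,-0.026]]
    - [2,[-3.4,-5.4,6.1],[0.165,0.712,-0.026]]

```text
t: 7.5
tool_pos: [0.5669, 0.2012, 0.3242]
ee_rot: [[-0.25, 0.22, 0.943], [0.058, 0.975, -0.212], [-0.967, 0.001, -0.257]]
wrist_force: [-0.4, -0.6, -3.4]
width: 0.386
```

```bash
python3 - <<'E'
from up import *
s=ctrl.state();print(s["t"],s["tool_pos"].round(4),s["joint_pos"].round(2),s["width"]*94,s["moment"].round(2),s["wrist_force"].round(1))
print("axis world",s["ee_rot"]@a)
P2,R2=pose([.5536,-.1738,.19],1.27);rel(P2,R2)
E
```

```text
7.5 [0.5669 0.2012 0.3242] [ 0.16  0.42  1.05  0.1   1.91 -1.16] 36.278644370873366 [-0.08 -0.37 -0.01] [-0.4 -0.6 -3.4]
axis world [-0.00187982  0.00153336  0.99997508]
shift [0.25, -36.83, 6.69] turn [0.077, 0.002, 0.019] rows 8.977905084888976 0.6321597442918955
```

Request:
move_arm:
  rows:
    - [2,[0,-2,0.4],[0,0,0]]
    - [2,[0,-5,0.9],[0.01,0,0]]
    - [2,[0,-8.5,1.5],[0.02,0,0]]
    - [2,[0,-12,2.2],[0.03,0,0.01]]
    - [2,[0,-15.5,2.8],[0.04,0,0.01]]
    - [2,[0,-19,3.5],[0.05,0,0.01]]
    - [2,[0.1,-22.5,4.1],[0.06,0,0.02]]
    - [2,[0.2,-26,4.7],[0.077,0.002,0.019]]
    - [2,[0.25,-29.5,5.4],[0.077,0.002,0.019]]
    - [2,[0.25,-32.5,5.9],[0.077,0.002,0.019]]
    - [2,[0.25,-35,6.3],[0.077,0.002,0.019]]
    - [2,[0.25,-36.8,6.7],[0.077,0.002,0.019]]

```text
t: 8.5
tool_pos: [0.5471, -0.1732, 0.3063]
ee_rot: [[-0.244, 0.296, 0.924], [0.075, 0.955, -0.287], [-0.967, -0.0, -0.255]]
wrist_force: [0.9, 0.2, -4.4]
width: 0.386
```

Request:
move_arm:
  rows:
    - [2,[5,0,1.34],[0,0,0]]
    - [2,[8,0,2.14],[0,0,0]]
    - [2,[10,0,2.68],[0,0,0]]
    - [2,[11.5,0,3.08],[0,0,0]]
    - [2,[12.5,0,3.35],[0,0,0]]
    - [2,[12.5,0,3.35],[0,0,0]]
    - [2,[12.5,0,3.35],[0,0,0]]

```text
t: 9.08
tool_pos: [0.5482, -0.1708, 0.1771]
ee_rot: [[-0.245, 0.295, 0.924], [0.077, 0.956, -0.285], [-0.967, 0.001, -0.256]]
wrist_force: [0.3, 0.5, -3.2]
width: 0.386
```

```bash
cat > tiltfit.py <<'E'
from up import *
from scipy.optimize import minimize
s=ctrl.state();R=s["ee_rot"];P=s["tool_pos"];print(s["t"],P.round(4),s["wrist_force"].round(1),s["width"]*94)
print("pred foot",(P+R@g).round(4),"axis",(R@a).round(4))
import sys;tag=sys.argv[1];ms={}
t=np.linspace(0,2*np.pi,40)[:,None]
for n in("scene","top"):
    im=ctrl.get_image(n);cv2.imwrite(f"pics/{tag}_{n}.png",im[:,:,::-1])
    r=ctrl.trace("amber_bottle",n)
    if r: ms[n]=r[0];print(n,np.round(r[0]["box"],1),round(r[0]["confidence"],2),r[0]["mask"].sum())
G=P-.011*R[:,0]
def outl(p,n):
    ax=np.array([p[0],p[1],1]);ax/=np.linalg.norm(ax);e1=np.cross(ax,[0,1,0]);e1/=np.linalg.norm(e1);e2=np.cross(ax,e1)
    F=G+np.array([p[2],p[3],0])-.125*ax
    Q=np.concatenate([F+ax*z+.036*(np.cos(t)*e1+np.sin(t)*e2) for z in(0,.085)])
    return cv2.convexHull(proj(n,Q).astype(np.float32)),F
v=[]
for n in("scene","top"):
    im=cv2.imread(f"pics/{tag}_{n}.png");h,F=outl([0,0,0,0],n)
    big=cv2.resize(im,None,fx=4,fy=4,interpolation=cv2.INTER_CUBIC)
    cv2.polylines(big,[(h*4+2).astype(int)],True,(0,255,0),1)
    c=h.reshape(-1,2).mean(0)*4;x,y=int(c[0])-200,int(c[1])-200;v.append(big[y:y+400,x:x+400])
cv2.imwrite(f"pics/{tag}.png",np.hstack(v))
E
python3 tiltfit.py p1
```

```text
9.0833 [ 0.5482 -0.1708  0.1771] [ 0.3  0.5 -3.2] 36.23751797775226
pred foot [ 0.5538 -0.1724  0.0631] axis [-0.0018  0.0019  1.    ]
scene [281.  195.4  24.7  38.9] 0.73 724
top [265.2 221.1  16.6  15.9] 0.79 268Traceback (most recent call last):
  File "tiltfit.py", line 19, in <module>
    im=cv2.imread(f"pics/{tag}_{n}.png");h,F=outl([0,0,0,0],n)
                                             ~~~~^^^^^^^^^^^^^
  File "tiltfit.py", line 13, in outl
    ax=np.array([p[0],p[1],1]);ax/=np.linalg.norm(ax);e1=np.cross(ax,[0,1,0]);e1/=np.linalg.norm(e1);e2=np.cross(ax,e1)
                               ^^^^^^^^^^^^^^^^^^^^^^
numpy._core._exceptions._UFuncOutputCastingError: Cannot cast ufunc 'divide' output from dtype('float64') to dtype('int64') with casting rule 'same_kind'
```

```bash
sed -i 's/np.array(\[p\[0\],p\[1\],1\])/np.array([p[0],p[1],1.])/; s/for n in("scene","top"):\n    im=cv2.imread/&/' tiltfit.py
python3 - <<'E'
s=open("tiltfit.py").read()
s=s.replace('proj(n,Q)','(wproj(Q) if n=="wrist" else proj(n,Q))')
s=s.replace('for n in("scene","top"):\n    im=ctrl','for n in("scene","wrist"):\n    im=ctrl').replace('for n in("scene","top"):\n    im=cv2','for n in("scene","wrist"):\n    im=cv2')
s=s.replace('fx=4,fy=4','fx=k,fy=k').replace('h*4+2','h*k+k/2').replace('.mean(0)*4','.mean(0)*k').replace('h,F=outl','k=6 if n=="scene" else 2;h,F=outl')
s=s.replace('y:y+400','max(y,0):max(y,0)+400').replace('v.append(','v.append(cv2.resize(').replace('x:x+400])','x:x+400],(400,400)))')
open("tiltfit.py","w").write(s)
E
python3 tiltfit.py p1
```

```text
9.2833 [ 0.5489 -0.1716  0.178 ] [-0.4 -0.  -2.5] 35.98088944502115
pred foot [ 0.5547 -0.1732  0.0639] axis [-0.0037  0.0027  1.    ]
scene [279.6 195.8  25.6  40.7] 0.93 743
wrist [278.6 251.1 105.5 116.1] 0.9 7661
```

View pics/p1.png

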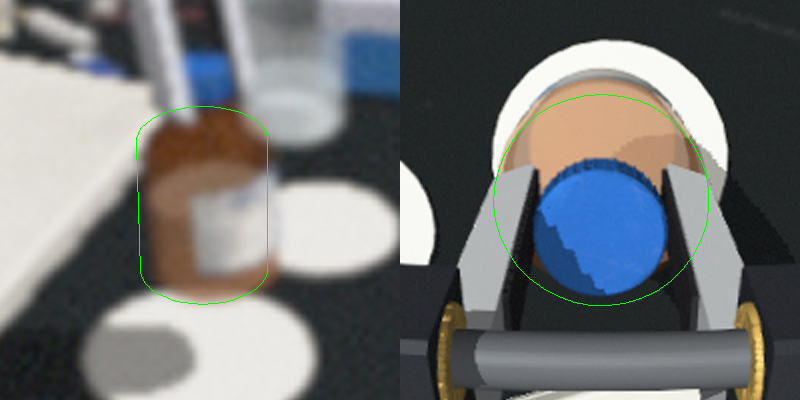

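```bash
cat > tf2.py <<'E'
from up import *
import itertools
s=ctrl.state();R=s["ee_rot"];P=s["tool_pos"];G=P-.011*R[:,0]
K,T,_=cal("scene");W={}
ims={}
for n in("scene","wrist"):
    ims[n]=ctrl.get_image(n);W[n]=ctrl.trace("amber_bottle",n)[0]["mask"]
t=np.linspace(0,2*np.pi,40)[:,None]
yj=R[:,1]
def model(d,lat,off,n,k=4):
    ax=Ro.from_rotvec(yj*d).apply(R@a);ax=Ro.from_rotvec(np.cross(yj,[0,0,1.])*lat).apply(ax)
    e1=np.cross(ax,[0,1,0]);e1/=np.linalg.norm(e1);e2=np.cross(ax,e1);F=G-(.125+off)*ax
    m=np.zeros((420,560),np.uint8)
    for segs in(((0,.036),(.08,.036),(.092,.026)),((.09,.012),(.116,.012)),((.116,.0185),(.134,.0185))):
        Q=np.concatenate([F+ax*z+r*(np.cos(t)*e1+np.sin(t)*e2) for z,r in segs])
        q=wproj(Q) if n=="wrist" else proj(n,Q)
        cv2.fillConvexPoly(m,cv2.convexHull((q*16).astype(np.int32)),1,shift=4)
    # keep only the body below the fingers
    c=proj("scene",F+.08*ax)[0] if n=="scene" else None
    return m.astype(bool),F,ax
best={}
for n in("scene","wrist"):
    M=W[n].copy();r=[]
    for d,lat,off in itertools.product(np.radians(np.arange(-16,17,2)),np.radians([-4,0,4]) ,[-.003,.0,.003]):
        m,F,ax=model(d,lat,off,n)
        if n=="scene": lim=slice(190,420)      # rows beneath fingertips
        else: lim=slice(0,420)
        mm,MM=m[lim],M[lim]
        if n=="wrist": mm,MM=mm[:240],MM[:240]
        r.append(((mm&MM).sum()/(mm|MM).sum(),np.degrees(d),np.degrees(lat),off))
    r.sort(reverse=True);print(n);[print(np.round(x,3)) for x in r[:6]]
E
python3 tf2.py
```

```text
scene
[ 0.972  0.    -4.     0.   ]
[ 9.69e-01  0.00e+00 -4.00e+00  3.00e-03]
[ 9.64e-01  4.00e+00  0.00e+00 -3.00e-03]
[ 0.947  2.     0.    -0.003]
[ 9.46e-01  0.00e+00 -4.00e+00 -3.00e-03]
[ 9.42e-01 -2.00e+00 -4.00e+00  3.00e-03]
wrist
[9.78e-01 6.00e+00 0.00e+00 3.00e-03]
[0.973 6.    0.    0.   ]
[ 9.67e-01  6.00e+00  0.00e+00 -3.00e-03]
[8.93e-01 4.00e+00 0.00e+00 3.00e-03]
[0.892 4.    0.    0.   ]
[ 8.87e-01  4.00e+00  0.00e+00 -3.00e-03]
```

```bash
cat >> up.py <<'E'
Rd=Ro.from_rotvec([0,.095,0]);gp=np.array([-.011,0,0])
a=Rd.apply(a);g=gp+Rd.apply(g-gp)
E
python3 - <<'E'
from up import *
P,R=pose([.5536,-.1738,.035],1.27,a,g);print(P,R[:,0]);rel(P,R)
print(ctrl.state()["joint_pos"].round(2), R.T@[0,0,-1])
E
```

```text
[ 0.54926053 -0.17249364  0.14884338] [-0.15838725  0.04913315 -0.98615385]
shift [2.64, -0.08, 0.85] turn [0.001, -0.094, -0.001] rows 0.66491836901008 0.7511245412831083
[-0.41  0.45  1.36 -0.03  1.59 -1.67] [0.98615385 0.         0.16583301]
```

Request:
move_arm:
  rows:
    - [2,[0.9,0,0.3],[0,-0.03,0]]
    - [2,[1.8,0,0.6],[0,-0.06,0]]
    - [2,[2.6,-0.1,0.85],[0,-0.094,0]]
    - [2,[2.6,-0.1,0.85],[0,-0.094,0]]
    - [2,[2.6,-0.1,0.85],[0,-0.094,0]]

```text
t: 10.1
tool_pos: [0.5485, -0.1724, 0.1492]
ee_rot: [[-0.159, 0.296, 0.942], [0.051, 0.955, -0.291], [-0.986, 0.002, -0.167]]
wrist_force: [0.1, -0.1, -2.6]
width: 0.39
```

```bash
sed -i 's/np.arange(-16,17,2)/np.arange(-6,7,1)/;s/slice(190,420)/slice(198,420)/;s/radians(\[-4,0,4\])/radians([-2,0,2])/' tf2.py; python3 tf2.py; python3 tiltfit.py p2
```

```text
scene
[ 9.58e-01 -4.00e+00 -2.00e+00  3.00e-03]
[ 9.57e-01 -5.00e+00 -2.00e+00  3.00e-03]
[ 0.956 -1.     2.    -0.003]
[ 0.956 -3.     0.     0.   ]
[ 0.951 -2.     0.     0.   ]
[ 0.946 -4.    -2.     0.   ]
wrist
[ 0.955 -1.     0.     0.003]
[ 0.947 -1.     0.     0.   ]
[ 0.943 -1.     0.    -0.003]
[ 0.937  0.     0.    -0.003]
[0.936 0.    0.    0.   ]
[0.934 0.    0.    0.003]
10.3 [ 0.55   -0.173   0.1496] [ 0.2  0.3 -3.9] 36.656134315891755
pred foot [ 0.5545 -0.1742  0.0357] axis [-5.0e-04  1.4e-03  1.0e+00]
scene [281.  203.1  25.4  41.9] 0.72 691
wrist [279.1 251.7 105.5 117.4] 0.84 7586
```

View pics/p2.png

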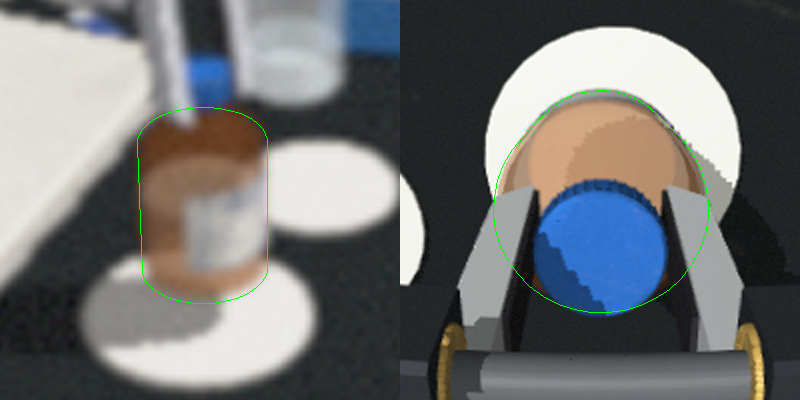

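Request:
move_arm:
  rows:
    - [2,[0.8,0,0.13],[0,0,0]]
    - [2,[1.5,0,0.25],[0,0,0]]
    - [2,[2,0,0.34],[0,0,0]]
    - [2,[2.4,0,0.4],[0,0,0]]
    - [2,[2.4,0,0.4],[0,0,0]]
    - [2,[2.4,0,0.4],[0,0,0]]

```text
t: 11.0
tool_pos: [0.5492, -0.1726, 0.1244]
ee_rot: [[-0.158, 0.296, 0.942], [0.05, 0.955, -0.291], [-0.986, 0.001, -0.166]]
wrist_force: [-0.3, 0.4, -2.6]
width: 0.388
```

Request:
move_arm:
  rows:
    - [2,[0.1,0,0.02],[0,0,0]]
    - [2,[0.2,0,0.03],[0,0,0]]
    - [2,[0.3,0,0.05],[0,0,0]]
    - [2,[0.3,0,0.05],[0,0,0]]
    - [2,[0.3,0,0.05],[0,0,0]]

```text
t: 11.42
tool_pos: [0.5495, -0.1727, 0.1241]
ee_rot: [[-0.156, 0.296, 0.942], [0.05, 0.955, -0.291], [-0.986, 0.001, -0.164]]
wrist_force: [-1.7, 1.0, 8.8]
width: 0.392
```

Request:
move_arm:
  rows:
    - [2,[-0.15,0,-0.03],[0,0,0]]
    - [2,[-0.2,0,-0.03],[0,0,0]]
    - [2,[-0.2,0,-0.03],[0,0,0]]

```text
t: 11.67
tool_pos: [0.5494, -0.1727, 0.1241]
ee_rot: [[-0.157, 0.296, 0.942], [0.05, 0.955, -0.291], [-0.986, 0.001, -0.165]]
wrist_force: [0.0, 0.6, 1.8]
width: 0.385
```

Light contact; release gently (low force, then opening in steps).

Request:
move_arm:
  rows:
    - [3.6,[0,0,0],[0,0,0]]
    - [3.8,[0,0,0],[0,0,0]]
    - [4,[0,0,0],[0,0,0]]
    - [4.4,[0,0,0],[0,0,0]]
    - [5,[0,0,0],[0,0,0]]
    - [6.5,[0,0,0],[0,0,0]]
    - [8,[0,0,0],[0,0,0]]
    - [9.4,[0,0,0],[0,0,0]]
    - [9.4,[0,0,0],[0,0,0]]
    - [9.4,[0,0,0],[0,0,0]]
  grip_force: 10

```text
t: 12.5
tool_pos: [0.5493, -0.1727, 0.1238]
ee_rot: [[-0.158, 0.296, 0.942], [0.05, 0.955, -0.291], [-0.986, 0.001, -0.166]]
wrist_force: [-0.3, -0.5, -0.3]
width: 0.851
```

Request:
move_arm:
  rows:
    - [9.4,[0,0,0],[0,0,0]]
    - [9.4,[-1,0,-0.17],[0,0,0]]
    - [9.4,[-3,0,-0.5],[0,0,0]]
    - [9.4,[-6,0,-1],[0,0,0]]
    - [9.4,[-9,0,-1.5],[0,0,0]]
    - [9.4,[-12,0,-2],[0,0,0]]
    - [9.4,[-15,0,-2.5],[0,0,0]]
    - [9.4,[-15,0,-2.5],[0,0,0]]

```text
t: 13.17
tool_pos: [0.5518, -0.174, 0.2831]
ee_rot: [[-0.147, 0.296, 0.944], [0.045, 0.955, -0.292], [-0.988, -0.0, -0.154]]
wrist_force: [0.2, 0.4, -0.1]
width: 0.998
```

```bash
python3 - <<'E'
from h import *
print(ctrl.state()["t"],ctrl.state()["tool_pos"])
v=[]
for n,(x,y) in(("scene",(150,120)),("top",(90,100)),("wrist",(0,0))):
    im=ctrl.get_image(n)[:,:,::-1]
    for r in ctrl.mark_of("amber_bottle",n)[:1]:
        if n!="wrist":print(n,onz(n,r["position"],.006).round(3),r["confidence"])
        else:
            o,d=wray(r["position"]);print(n,(o+d*(.006-o[2])/d[2]).round(3),r["confidence"])
    v.append(cv2.resize(im[y:y+210,x:x+280],(400,300),interpolation=cv2.INTER_CUBIC) if n!="wrist" else cv2.resize(im,(400,300)))
cv2.imwrite("pics/f.png",np.vstack([np.hstack(v[:2]),np.hstack([v[2],v[2]*0])]))
E
```

```text
13.1667 [ 0.5518001  -0.17399274  0.28310996]
scene [ 0.546 -0.165  0.006] 0.9
top [ 0.549 -0.179  0.006] 0.6
```

View pics/f.png

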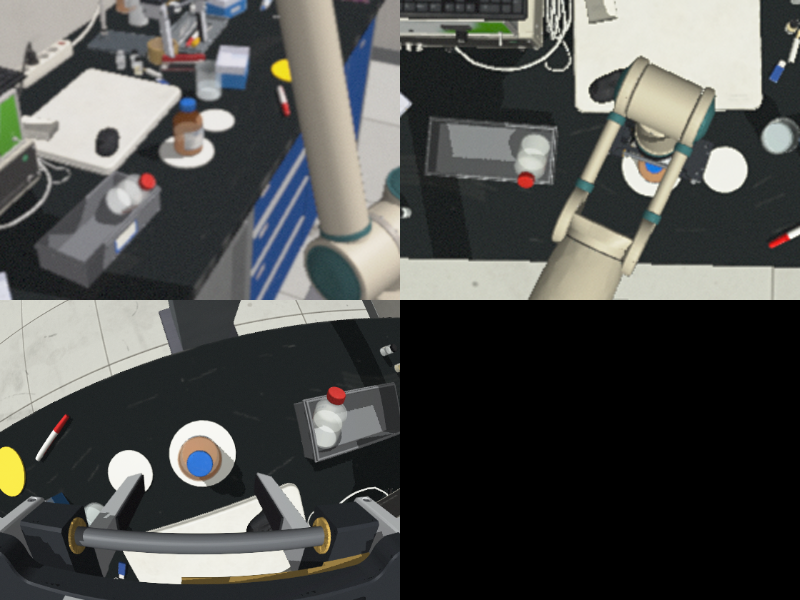

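The bottle stands upright, centred on the large white coaster. The clear bottle is still in its corner and the arm is clear.

```bash
python3 -c "
from rig import ctrl
print(ctrl.finish_job())"
```

```text
the job is handed in; nothing more can be done
None
```

The amber bottle is standing upright, foot down, on the larger white coaster, and I handed the job in at about 13.5 s of the 38 s allowed. I gripped it by the cap, lifted it straight out of the bin and turned it upright. I lowered it until it touched lightly (peak about 12 N), eased that off, let go and raised the arm about 16 cm.

**Final pictures:** the bottle looks upright and wholly on the coaster, with all arm contact gone. The clear bottle with the red cap is still in its corner of the bin. Two cameras put the bottle's foot within about 12 mm of the coaster centre, against roughly 30 mm of room. They differ from each other by about 14 mm, and the wrist camera's network did not report the bottle in that last picture.

**Corrections along the way:**
- Forearm roll joint: it reached its limit on the first approach along the bottle's axis, so I gripped with the tool tilted 15° more upright.
- Bottle tilt: before setting down, the pictures showed the bottle about 5° off my estimate. I corrected it, and a recheck put it within about 1° (wrist camera) to 3° (scene camera).

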